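Load the analyser's sample wheel in run order

TASK

Load the bench analyser in run order; its hand-turned sample wheel is under a clear cover and can be loaded only through the opening at the front. Pocket 1 (one dot on the rim) is at the opening now: stand the short jar in it, then turn the wheel by its centre knob until pocket 2 (two dots) is in the opening and stand the tall jar in that. Keep the jars upright, set each one down on the pocket floor before letting go, and leave the dropping bottle in the tray where it is.

Things in the scene. Friction and masses are not known exactly. Their poses are not given: they have to be found in the camera images.
- short_jar_mid (a point): centre (half-way up) of the short jar: a straight-sided white plastic screw-cap jar, 36 mm across, 46 mm high, 40 to 75 g, upright in the tray.
- tall_jar_mid (a point): centre (half-way up) of the tall jar: the same white jar, 36 mm across, but 62 mm high, 55 to 105 g, upright in the same tray.
- tray: low steel tray fixed to the bench, 300 mm (its x) by 110 mm (its y), floor 3 mm and walls 14 mm above the bench; origin in the middle of its underside. The two jars and the dropping bottle stand in it in a row along its x, about 90 mm apart, in any order.
- wheel (a joint): angle of the sample wheel, rad, anticlockwise positive from above: 0 with pocket 1 in the middle of the opening, -1.257 (72 degrees clockwise) with pocket 2 there. No stops from -3 to 3; stiff (0.3 N m), stays where it is left. It starts between -0.25 and 0.25: pocket 1 wholly in the opening but not quite in the middle, pocket 2 under the cover.
- knob_grip (a point): grip point of the wheel's centre knob, on its axis, 181 mm above the bench: an upright black bar 58 mm long, 13 mm thick, 40 mm high (top 14 mm above this point), on a round stem 32 mm across that ends 24 mm below this point; the cover's top is 31 mm below it. It turns with the wheel; x runs along the bar, z up. The bar lies 54 degrees off the line to pocket 1 and 54 off that to pocket 2.
- pocket1 (a point): centre of the floor of pocket 1, 77 mm above the bench, 100 mm from the wheel's axis: a round collar 42 mm inside, 50 mm outside, standing 12 mm above its floor. It turns with the wheel. One dark dot on the rim outside it; the five pockets are 72 degrees apart, marked with 1 to 5 dots, numbered anticlockwise from above.
- pocket2 (a point): centre of the floor of pocket 2 (two dots on the rim), otherwise as pocket 1.
- opening (a point): fixed point in the middle of the loading opening, level with the pocket floors, where a pocket's centre stands when turned to the opening. x points from here to the wheel's axis, 100 mm away, z up. The opening is a sector of 90 degrees about the axis, 45 either side, open at the top and at the rim.
- analyser: ivory analyser fixed to the bench, 400 x 330 mm, housing top 64 mm above the bench; origin on the wheel's axis at bench level, x away from the opening. Except at the opening, a clear cover (underside 147, top 150 mm above the bench, radius 146 mm, with a skirt, centre hole of 40 mm radius) lies over the wheel. Measuring head on the far side: from 85 mm off the axis, top 188 mm above the bench.
- dropper_mid (a point): centre of the amber dropping bottle with a black cap and rubber bulb, 38 mm across and 88 mm high, in the tray with the jars: a bystander.
Things that resemble listed ones, but are neither listed nor needed, are in the scene too. Leave any pink look-alike of the part that bears tall_jar_mid alone.

How it is judged:
By the outcome, as a careful person would: the job done as asked, in the order asked, and still so for the second after the job is handed in, with the robot touching nothing.
It also fails if it takes over 62 s, if anything falls off the work surface, if the arm or the gripper's body presses on something with over 40 N, if the wrist force passes 120 N, or if a joint passes its speed limit or range.

ROBOT

A 7-joint arm with a two-finger parallel gripper is mounted at the origin on the work surface. World frame = base frame: x ahead of the robot, y to its left, z up, the work surface at z = 0. Lengths are in m, angles in rad, forces in N, time in s.
With the tool pointing down it reaches from about 0.4 to 0.875 m from the base axis. Payload 19.3 kg.
Tool frame: the origin (TCP) lies midway between the tips of the shut fingers; the grasp point (between the pads) lies bot.grip_point_offset behind it (bot.grip_point_offset is the distance from the TCP to the grasp point, in m); z points along the fingers, y is the direction in which the jaws open and shut (so a half turn about z gives the same grasp; the last joint's range is limited). The gripper opens to 85 mm and grips with 20 to 120 N. Pads are 22 mm wide; open, the fingers measure 114 mm over their backs; the gripper's body (76 mm by 85 mm) begins 54 mm behind the grasp point. The pads swing forward as they close: fully open they stand 13 mm farther back than shut.
Start: joints at [1.207, 0.521, -0.036, 1.599, 0.021, 1.021, -0.113], TCP at [0.181, -0.598, 0.231] pointing down, gripper open.
Joint ranges: [-2.91, 2.91], [-0.3, 2.13], [-1.5, 1.42], [0.17, 2.43], [-1.26, 4.41], [0.16, 1.93], [-2.52, 2.52]. Speed limits (rad/s): [1.89, 1.89, 2.39, 2.39, 3.01, 3.01, 3.01].

INTERFACE

Orientations are given as [roll, pitch, yaw] about the fixed x, y, z axes, in that order (R = Rz(yaw) Ry(pitch) Rx(roll)).
In Python, from workcell import bot gives the robot as it stands.
- The arm moves only by the tool servo_tool, never from a script. Its argument "rows" is a list that holds one entry, the list of rows, each a list of 6 numbers: the shift along the tool's x, y, z in cm, then the turn, a rotation vector about the tool's x, y, z in degrees. A call has 1 to 5 rows; each row shifts and turns the commanded pose from where the row before left it, along the tool's axes as they then stand; what a row does not reach is not made up. A row lasts 1/8 s, in which the tool goes at most 62.5 mm and 10.7 degrees, less where a joint would pass 70% of its speed; a pose out of reach is approached as far as the arm can. A call is refused whole if a number of a shift passes 6.25 or a number of a turn 10.7, either way. A call with a gripper value outside its range is refused whole. "grip" is the opening, from -1 (shut) to 1 (fully open), so that 0 is half open, set as the call begins (left out, the last holds). The fingers move at their own pace and stop on an object; "squeeze" is the grip in N (left out, the last holds). Time passes only in rows, so rows that do not move let the fingers close. It gives the time, the measured TCP pose, the force and the opening at its end, in the units of the state.
- bot.observe(): the state, without advancing time (a new reading comes with each control period).
- bot.grab_frame(name): name is "scene" or "top"; returns a dict with "image" (400x640x3 uint8, red, green, blue), "K" (3x3 intrinsics, pixels), "R" (3x3) and "t" (3): a world point X has camera coordinates R X + t. Camera axes: x right, y down, z forward; pixel columns grow to the right and rows downward; lengths in m; the calibration is good to about 2 mm. A picture is of the moment at which its call begins. There is no depth.
- bot.job_done(): hands the job in, once; it reports no verdict.
The state is a dict: "clock": time; "qpos": joint angles; "qd": joint speeds; "joint_efforts": joint torques, N m; "position": TCP position; "tool_rot": TCP orientation; "force": force on the tool from outside, world axes, zero at the start; "moment": the same for the moment, N m; "grip_width": finger opening in m.
Only numpy, scipy, OpenCV 4.12 (cv2) and the standard library are available. Lean on these libraries where they do the work, as an engineer would, in place of code of your own. Each camera call takes 0.05 s, during which the arm holds its last target.

## Working session

There is one attempt and no reset: what is moved stays moved. The work goes in short steps, Python scripts to look and compute and a tool call to move; the robot and the scene stay as the last step left them, time stands still between calls to the robot, and variables do not carry over. Pictures are saved under pics/ and viewed, and the job is handed in when it is done.

Besides the shell and the picture viewer there is one more tool, called after "Emit:" by a JSON object that holds its "op" and its "data". servo_tool: Moves the arm, as the interface text tells. Its arguments: {"type":"object","properties":{"rows":{"type":"array"},"grip":{"type":"number"},"squeeze":{"type":"number"}},"required":["rows"]}

```bash
mkdir -p pics; ls
python3 - <<'E'
from workcell import bot
import cv2,numpy as np
print(bot.observe(), bot.grip_point_offset)
for n in("scene","top"):
    f=bot.grab_frame(n); cv2.imwrite(f"pics/{n}0.png",f["image"][:,:,::-1])
    np.savez(f"{n}0.npz",**f)
    print(n,f["K"],f["R"],f["t"])
E
```

```text
pics
{'clock': 0.0, 'qpos': array([ 1.20678034,  0.52197613, -0.03632359,  1.60000782,  0.0211851 ,
        1.02110878, -0.11280099]), 'qd': array([-0.00156119,  0.00098927,  0.00027171, -0.00076627, -0.00053264,
       -0.00053818,  0.00017544]), 'joint_efforts': array([ 4.93870139e-04, -9.27107477e+01,  1.98023558e+00, -3.69933200e+01,
        1.79039704e-02,  8.10793368e-03, -5.18239437e-05]), 'position': array([ 0.1808716 , -0.59790041,  0.23074945]), 'tool_rot': array([-3.14047919e+00,  6.96021967e-05,  2.93793970e-01]), 'force': array([0.03690564, 0.49309887, 0.78948013]), 'moment': array([ 0.04963348,  0.00020171, -0.03314063]), 'grip_width': 0.08514234149137265} 0.0187
scene [[416.38847162   0.         321.85751094]
 [  0.         416.38847162 196.13145231]
 [  0.           0.           1.        ]] [[-0.55274057  0.83331854 -0.00762116]
 [ 0.71954542  0.4726215  -0.50880577]
 [-0.42039535 -0.28672136 -0.86084761]] [ 0.25048758 -0.32510636  1.25574718]
top [[412.71469938   0.         326.35152078]
 [  0.         412.71469938 196.10131044]
 [  0.           0.           1.        ]] [[-0.00277693 -0.99995895 -0.00862423]
 [-0.9968382   0.00345291 -0.07938317]
 [ 0.07940969  0.00837652 -0.99680687]] [0.05196308 0.52244674 1.00594772]
```

View pics/scene0.png

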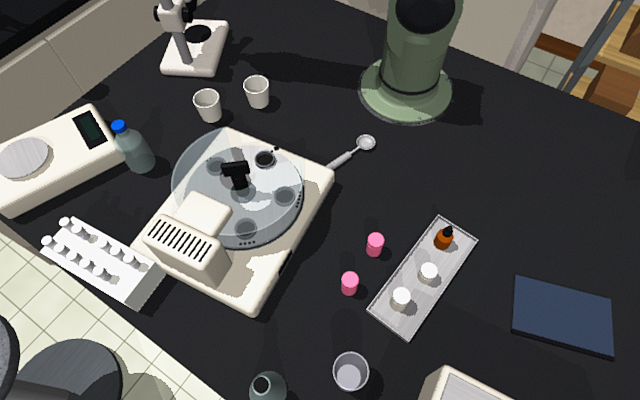

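View pics/top0.png

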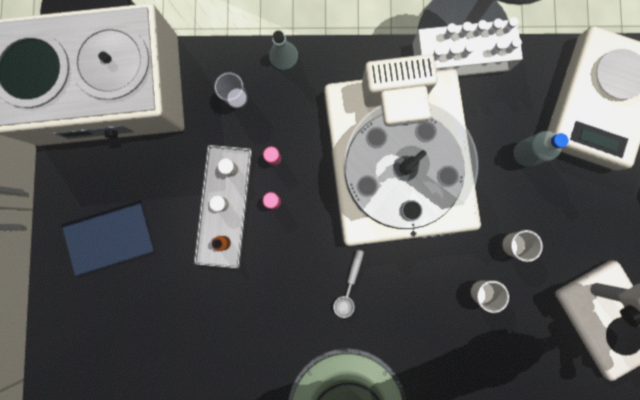

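Scene view: tray with the amber dropper at (443,237) and white jars at (429,272) and (401,298), pink look-alikes at (375,243) and (350,283), analyser at (240,190). In the top view the jars are at (226,167) and (217,204), the dropper at (220,243) and the pocket in the opening at (412,211). I'll enlarge these.

```bash
cat > h.py <<'E'
import numpy as np,cv2
def load(n): 
    d=np.load(n+".npz"); return {k:d[k] for k in d.files}
def ray(f,u,v):
    d=f["R"].T@np.linalg.solve(f["K"],np.array([u,v,1.])); o=-f["R"].T@f["t"]; return o,d/np.linalg.norm(d)
def plane(f,u,v,z):
    o,d=ray(f,u,v); return o+d*(z-o[2])/d[2]
def proj(f,X):
    p=f["K"]@(f["R"]@np.asarray(X,float)+f["t"]); return p[:2]/p[2]
def tri(f,a,g,b):
    o1,d1=ray(f,*a);o2,d2=ray(g,*b)
    s=np.linalg.lstsq(np.c_[d1,-d2],o2-o1,rcond=None)[0]
    p,q=o1+s[0]*d1,o2+s[1]*d2
    return (p+q)/2,np.linalg.norm(p-q)
def crop(f,x0,y0,x1,y1,k): return cv2.resize(np.ascontiguousarray(f["image"][y0:y1,x0:x1,::-1]),None,fx=k,fy=k,interpolation=cv2.INTER_CUBIC)
E
python3 - <<'E'
from h import *
s,t=load("scene0"),load("top0")
cv2.imwrite("pics/c1.png",crop(s,330,205,490,345,4))
cv2.imwrite("pics/c2.png",crop(t,190,140,300,270,4))
cv2.imwrite("pics/c3.png",crop(t,320,90,490,245,4))
cv2.imwrite("pics/c4.png",crop(s,160,120,340,260,4))
E
```

```text
(no output)
```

View pics/c1.png

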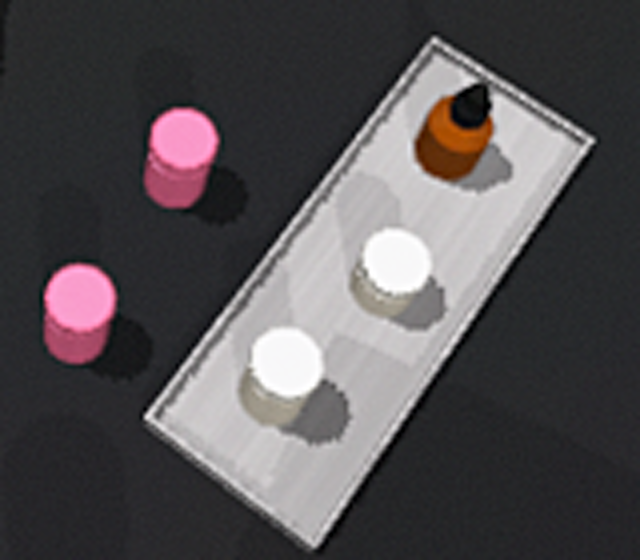

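View pics/c2.png

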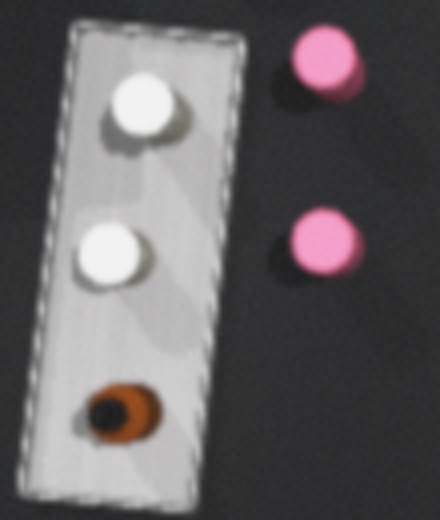

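View pics/c3.png

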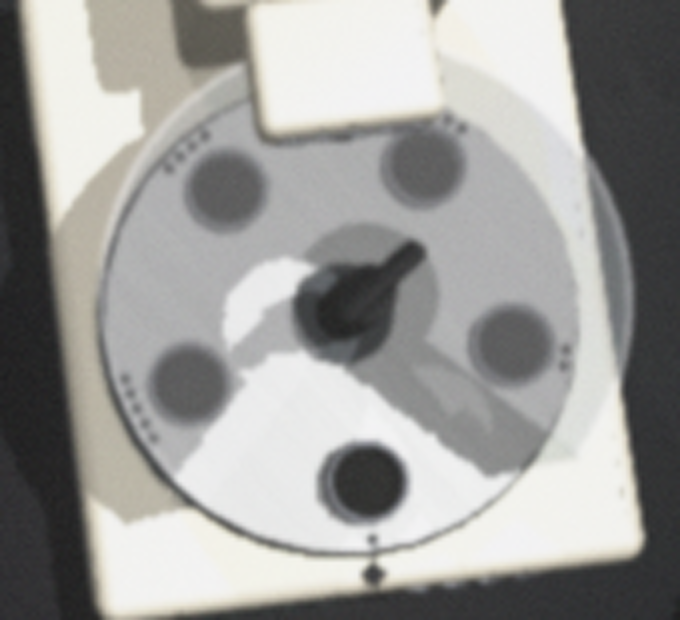

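View pics/c4.png

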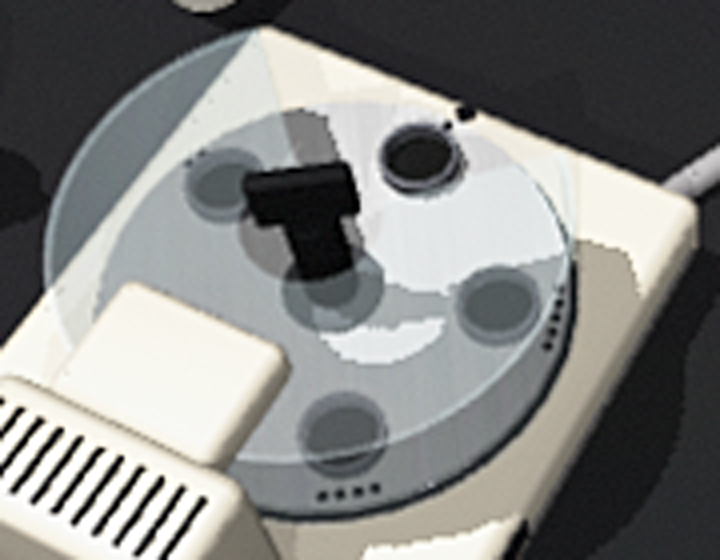

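```bash
cat > m.py <<'E'
from h import *
s,t=load("scene0"),load("top0")
def blobs(f,lo,hi,roi,amin=40):
    hsv=cv2.cvtColor(f["image"],cv2.COLOR_RGB2HSV); m=cv2.inRange(hsv,np.array(lo),np.array(hi))
    M=np.zeros_like(m); x0,y0,x1,y1=roi; M[y0:y1,x0:x1]=m[y0:y1,x0:x1]
    n,l,st,c=cv2.connectedComponentsWithStats(M)
    return [(c[i].round(2),st[i]) for i in range(1,n) if st[i][4]>=amin]
# tray corners for reference
if __name__=="__main__":
    S=blobs(s,(0,0,228),(180,25,255),(380,240,450,320)); T=blobs(t,(0,0,225),(180,25,255),(200,140,245,225))
    print(S);print(T)
    for a,b in [(S[0],T[1]),(S[1],T[0])]:
        p,e=tri(s,a[0],t,b[0]); print("tri",p.round(4),e.round(4), [plane(f,*x[0],h).round(4) for h in(.049,.065) for f,x in((s,a),(t,b))])
E
python3 m.py
```

```text
[(array([428.73, 269.72]), array([421, 262,  17,  16, 207], dtype=int32)), (array([401.3 , 294.95]), array([393, 287,  18,  17, 233], dtype=int32))]
[(array([225.27, 165.46]), array([219, 159,  14,  14, 157], dtype=int32)), (array([216.6 , 202.69]), array([210, 196,  14,  14, 159], dtype=int32))]
tri [0.5052 0.3149 0.0525] 0.0004 [array([0.5037, 0.3147, 0.049 ]), array([0.5053, 0.316 , 0.049 ]), array([0.511 , 0.3145, 0.065 ]), array([0.5043, 0.3116, 0.065 ])]
tri [0.5933 0.2916 0.0678] 0.0002 [array([0.5866, 0.2912, 0.049 ]), array([0.5962, 0.2965, 0.049 ]), array([0.5924, 0.2915, 0.065 ]), array([0.5937, 0.2924, 0.065 ])]
```

```bash
python3 - <<'E'
from m import *
c3=lambda x,y:(x/4+320-.4,y/4+90-.4); c4=lambda x,y:(x/4+160-.4,y/4+120-.4)
P={1:((364,482),(421,158)),2:((511,344),(228,185)),4:((225,190),(342,435)),5:((188,384),(497,305)),'dia':((373,574),(466,113)),'dot1':((372,539),(447,126))}
for k,(a,b) in P.items():
    a,b=c3(*a),c4(*b); p,e=tri(t,a,s,b); print(k,p.round(4),e.round(4),[plane(f,*x,.08).round(4)[:2] for f,x in((t,a),(s,b))])
def kasa(q):
    A=np.c_[2*q,np.ones(len(q))]; r=np.linalg.lstsq(A,(q**2).sum(1),rcond=None)[0]; return r[:2],np.sqrt(r[2]+r[:2]@r[:2])
for f,conv,L in((t,c3,[(364,482),(511,344),(422,168),(225,190),(188,384)]),(s,c4,[(421,158),(228,185),(342,435),(497,305)])):
    for z in(.077,.083,.089):
        q=np.array([plane(f,*conv(*x),z)[:2] for x in L]); c,r=kasa(q); v=q-c
        print(z,c.round(4),r.round(4),np.degrees(np.arctan2(v[:,1],v[:,0])).round(1),np.linalg.norm(v,axis=1).round(4))
E
python3 - <<'E'
import sys;sys.path.insert(0,'.')
from workcell import bot
print([x for x in dir(bot) if x[0]!='_'])
E
```

```text
1 [ 0.4842 -0.1454  0.0886] 0.0007 [array([ 0.4844, -0.1467]), array([ 0.4801, -0.1504])]
2 [ 0.5641 -0.2321  0.0876] 0.0003 [array([ 0.5652, -0.2344]), array([ 0.561 , -0.2369])]
4 [ 0.6568 -0.0678  0.0861] 0.0016 [array([ 0.6577, -0.0678]), array([ 0.6554, -0.0713])]
5 [ 0.5421 -0.0449  0.0871] 0.0019 [array([ 0.5423, -0.0447]), array([ 0.5395, -0.0487])]
dia [ 0.431  -0.1533  0.0693] 0.0006 [array([ 0.431, -0.151]), array([ 0.437 , -0.1479])]
dot1 [ 0.4515 -0.1512  0.0801] 0.001 [array([ 0.4512, -0.1508]), array([ 0.4517, -0.1517])]
0.077 [ 0.5841 -0.1362] 0.1004 [-173.6 -100.6  -29.4   42.5  114.5] [0.1002 0.1008 0.0999 0.1007 0.1002]
0.083 [ 0.5833 -0.1351] 0.0997 [-173.6 -100.6  -29.4   42.5  114.5] [0.0996 0.1002 0.0992 0.1001 0.0996]
0.089 [ 0.5824 -0.134 ] 0.0991 [-173.6 -100.6  -29.4   42.5  114.5] [0.0989 0.0995 0.0986 0.0995 0.099 ]
0.077 [ 0.5796 -0.1407] 0.1007 [-173.6 -101.4   42.2  114.5] [0.1016 0.1001 0.1013 0.0997]
0.083 [ 0.5818 -0.1375] 0.1 [-173.6 -101.4   42.2  114.5] [0.1009 0.0994 0.1005 0.099 ]
0.089 [ 0.5841 -0.1343] 0.0992 [-173.6 -101.4   42.2  114.5] [0.1002 0.0987 0.0998 0.0983]
['IKError', 'grab_frame', 'grip_point_offset', 'job_done', 'observe']
```

```bash
cat > plan.py <<'E'
import sys,json,numpy as np
from scipy.spatial.transform import Rotation as Ro
# waypoints: x,y,z,yawdeg,nrows ; prints rows in tool axes, cm and deg
from workcell import bot
def plan(wps):
    o=bot.observe(); p=np.array(o["position"]); R=Ro.from_euler("xyz",o["tool_rot"])
    print("clk",round(o["clock"],2),"pos",p.round(4),"rpy",np.degrees(o["tool_rot"]).round(1),"F",np.round(o["force"],1),"w",round(o["grip_width"],4),"q",np.round(o["qpos"],2))
    rows=[]
    for x,y,z,yaw,n in wps:
        p0=p.copy(); T=np.array([x,y,z])
        Rt=Ro.from_euler("xyz",[np.pi,0,np.radians(yaw)])
        for i in range(n):
            a=p0+(T-p0)*(i+1)/n
            d=np.round(R.inv().apply(a-p)*100,1)
            y0=R.as_euler("xyz")[2]
            full=(yaw-np.degrees(y0)+180)%360-180
            k=full/(n-i); k=np.clip(np.round(-k,1),-10.7,10.7)
            rows.append([*d.tolist(),0,0,float(k)])
            p=p+R.apply(d/100); R=R*Ro.from_rotvec([0,0,np.radians(k)])
    for i in range(0,len(rows),5): print(json.dumps(rows[i:i+5]))
    print("end",p.round(4),np.degrees(R.as_euler("xyz")).round(1))
if __name__=="__main__":
    plan([list(map(float,a.split(",")[:4]))+[int(a.split(",")[4])] for a in sys.argv[1:]])
E
python3 plan.py .3,-.42,.32,60,6 .48,-.1,.33,120,7 .504,.315,.20,150,9
```

```text
clk 0.1 pos [ 0.1809 -0.598   0.2308] rpy [-179.9    0.    16.8] F [-1.   0.   0.1] w 0.0854 q [ 1.21  0.52 -0.04  1.6   0.02  1.02 -0.11]
[[2.8, -2.3, -1.5, 0, 0, -7.2], [3.0, -1.9, -1.5, 0, 0, -7.2], [3.2, -1.5, -1.5, 0, 0, -7.2], [3.4, -1.1, -1.4, 0, 0, -7.2], [3.5, -0.6, -1.5, 0, 0, -7.2]]
[[3.6, -0.2, -1.5, 0, 0, -7.2], [5.2, -0.1, -0.1, 0, 0, -8.6], [5.2, 0.8, -0.2, 0, 0, -8.6], [5.1, 1.5, -0.1, 0, 0, -8.6], [4.7, 2.2, -0.2, 0, 0, -8.5]]
[[4.4, 2.9, -0.1, 0, 0, -8.6], [3.9, 3.5, -0.1, 0, 0, -8.5], [3.3, 4.1, -0.2, 0, 0, -8.6], [3.9, 2.5, 1.5, 0, 0, -3.3], [3.7, 2.8, 1.4, 0, 0, -3.3]]
[[3.5, 2.9, 1.5, 0, 0, -3.3], [3.4, 3.2, 1.4, 0, 0, -3.3], [3.1, 3.3, 1.5, 0, 0, -3.4], [3.0, 3.6, 1.4, 0, 0, -3.3], [2.8, 3.7, 1.5, 0, 0, -3.4]]
[[2.5, 3.8, 1.4, 0, 0, -3.3], [2.3, 4.0, 1.5, 0, 0, -3.4]]
end [0.504  0.3148 0.1995] [180.  -0. 150.]
```

Emit:
{"op": "servo_tool", "data": {"rows": [[[2.8,-2.3,-1.5,0,0,-7.2],[3.0,-1.9,-1.5,0,0,-7.2],[3.2,-1.5,-1.5,0,0,-7.2],[3.4,-1.1,-1.4,0,0,-7.2],[3.5,-0.6,-1.5,0,0,-7.2]]], "grip": 0.5}}

```text
clock: 0.72
position: [0.2808, -0.449, 0.3056]
tool_rot: [-3.141, -0.0, 0.926]
force: [0.7, -0.6, -0.4]
grip_width: 0.0639
```

Emit:
{"op": "servo_tool", "data": {"rows": [[[3.6,-0.2,-1.5,0,0,-7.2],[5.2,-0.1,-0.1,0,0,-8.6],[5.2,0.8,-0.2,0,0,-8.6],[5.1,1.5,-0.1,0,0,-8.6],[4.7,2.2,-0.2,0,0,-8.5]]]}}

```text
clock: 1.35
position: [0.4037, -0.2359, 0.3263]
tool_rot: [-3.141, 0.0, 1.651]
force: [1.5, -0.3, -0.2]
grip_width: 0.0641
```

Emit:
{"op": "servo_tool", "data": {"rows": [[[4.4,2.9,-0.1,0,0,-8.6],[3.9,3.5,-0.1,0,0,-8.5],[3.3,4.1,-0.2,0,0,-8.6],[3.9,2.5,1.5,0,0,-3.3],[3.7,2.8,1.4,0,0,-3.3]]]}}

```text
clock: 1.98
position: [0.4854, -0.0059, 0.3007]
tool_rot: [-3.141, -0.0, 2.212]
force: [0.8, -0.2, 0.6]
grip_width: 0.0641
```

```bash
python3 plan.py .504,.315,.13,150,8
```

```text
clk 1.98 pos [ 0.4854 -0.0059  0.3007] rpy [-180.    -0.   126.7] F [ 0.8 -0.2  0.6] w 0.0641 q [ 0.48  0.28 -0.72  1.84  0.21  1.09  0.32]
[[3.1, 2.6, 2.1, 0, 0, -2.9], [2.9, 2.7, 2.2, 0, 0, -2.9], [2.8, 2.9, 2.1, 0, 0, -2.9], [2.7, 3.0, 2.1, 0, 0, -2.9], [2.5, 3.2, 2.2, 0, 0, -2.9]]
[[2.3, 3.2, 2.1, 0, 0, -2.9], [2.1, 3.4, 2.1, 0, 0, -2.9], [2.0, 3.5, 2.2, 0, 0, -3.0]]
end [0.5041 0.3146 0.1298] [-180.   -0.  150.]
```

Emit:
{"op": "servo_tool", "data": {"rows": [[[3.1,2.6,2.1,0,0,-2.9],[2.9,2.7,2.2,0,0,-2.9],[2.8,2.9,2.1,0,0,-2.9],[2.7,3.0,2.1,0,0,-2.9],[2.5,3.2,2.2,0,0,-2.9]]]}}

```text
clock: 2.6
position: [0.4973, 0.1948, 0.1935]
tool_rot: [-3.141, -0.0, 2.464]
force: [1.1, -0.8, 0.6]
grip_width: 0.0641
```

Emit:
{"op": "servo_tool", "data": {"rows": [[[2.0,2.9,2.1,0,0,-2.9],[1.8,3.1,2.1,0,0,-2.9],[1.7,3.2,2.2,0,0,-3.0],[0,0,0,0,0,0]]]}}

```text
clock: 3.1
position: [0.5053, 0.3029, 0.1285]
tool_rot: [-3.14, -0.003, 2.621]
force: [-0.2, -0.4, 0.5]
grip_width: 0.0636
```

```bash
cat > look.py <<'E'
import sys
from workcell import bot
from h import *
tag=sys.argv[1]
for n in("scene","top"):
    f=bot.grab_frame(n); np.savez(n+tag+".npz",**f); cv2.imwrite(f"pics/{n}{tag}.png",f["image"][:,:,::-1])
E
python3 look.py 1; python3 plan.py .504,.315,.018,150,4
python3 - <<'E'
from h import *
s,t=load("scene1"),load("top1")
a=crop(s,340,190,480,330,4);b=crop(t,170,130,230+40,270,4)
cv2.imwrite("pics/d1.png",np.hstack([cv2.resize(a,(400,400)),cv2.resize(b,(286,400))]))
E
```

```text
clk 3.2 pos [0.5065 0.3004 0.1299] rpy [-180.    -0.   149.9] F [ 0.4 -0.7  1.1] w 0.0641 q [-0.15  0.68 -0.72  1.76  0.55  0.91 -0.06]
[[0.2, 0.3, 2.8, 0, 0, -0.0], [0.3, 0.3, 2.8, 0, 0, -0.0], [0.2, 0.3, 2.8, 0, 0, -0.0], [0.2, 0.2, 2.8, 0, 0, -0.1]]
end [0.5042 0.3144 0.0179] [-180.   -0.  150.]
```

View pics/d1.png

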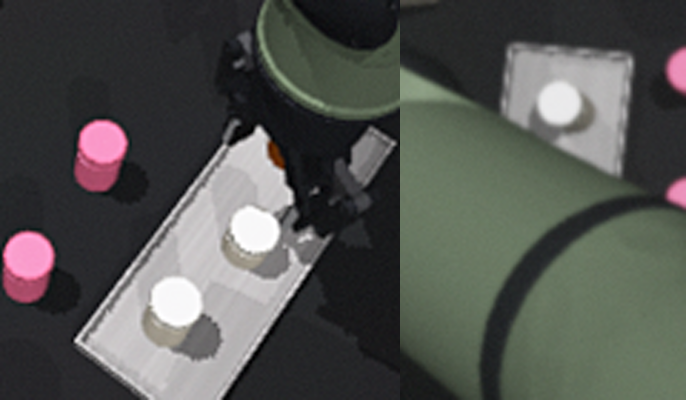

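Emit:
{"op": "servo_tool", "data": {"rows": [[[0.9,1.2,2.0,0,0,0],[0,0,3.0,0,0,0],[0,0,3.0,0,0,0],[0,0,3.1,0,0,0],[0,0,0,0,0,0]]]}}

```text
clock: 3.82
position: [0.5047, 0.3139, 0.0184]
tool_rot: [-3.139, -0.001, 2.616]
force: [-0.4, 0.1, 0.2]
grip_width: 0.0642
```

Emit:
{"op": "servo_tool", "data": {"rows": [[[0,0,0,0,0,0],[0,0,0,0,0,0],[0,0,0,0,0,0],[0,0,0,0,0,0]]], "grip": -1, "squeeze": 30}}

```text
clock: 4.32
position: [0.5059, 0.3156, 0.021]
tool_rot: [3.14, 0.001, 2.616]
force: [-2.0, -1.9, 8.8]
grip_width: 0.0354
```

```bash
python3 look.py 2; python3 plan.py .504,.315,.2,150,4
python3 - <<'E'
from h import *
s,t=load("scene2"),load("top2")
cv2.imwrite("pics/d2.png",crop(s,350,190,490,330,4))
E
```

```text
clk 4.42 pos [0.5059 0.3156 0.021 ] rpy [1.799e+02 1.000e-01 1.499e+02] F [-1.5 -2.4  8.2] w 0.0353 q [-0.24  0.84 -0.62  1.79  0.69  0.74 -0.18]
[[0.0, -0.0, -4.5, 0, 0, -0.0], [0.1, -0.1, -4.4, 0, 0, -0.0], [-0.0, 0.0, -4.5, 0, 0, -0.0], [0.0, -0.0, -4.5, 0, 0, -0.1]]
end [0.5042 0.3151 0.2   ] [1.799e+02 1.000e-01 1.500e+02]
```

View pics/d2.png

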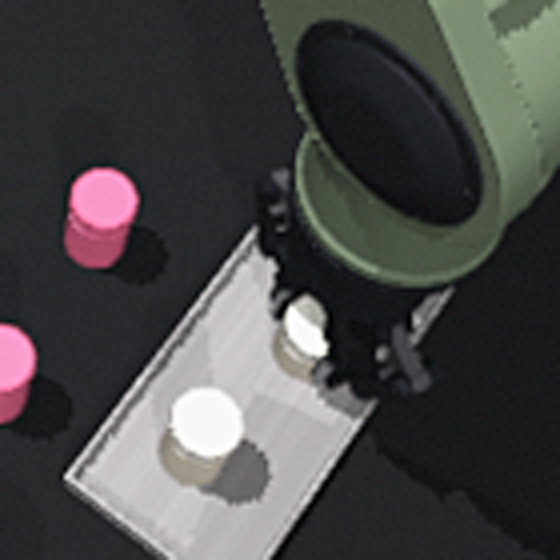

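```bash
python3 - <<'E'
from h import *
s,t=load("scene0"),load("top0")
for f,roi,z in((t,(395,195,430,228),.089),(s,(250,148,285,175),.089)):
    x0,y0,x1,y1=roi; g=cv2.cvtColor(np.ascontiguousarray(f["image"][y0:y1,x0:x1]),cv2.COLOR_RGB2GRAY)
    g=cv2.resize(g,None,fx=8,fy=8,interpolation=cv2.INTER_CUBIC)
    for th in(80,110,140):
        m=(g<th).astype(np.uint8); c=max(cv2.findContours(m,0,1)[0],key=cv2.contourArea)
        e=cv2.fitEllipse(c); u=(e[0][0]/8+x0-.44,e[0][1]/8+y0-.44)
        print(th,np.round(u,2),np.round(np.array(e[1])/8,2),plane(f,*u,.089).round(4),plane(f,*u,.077).round(4))
    # predicted size of 42mm circle
    X=plane(f,*u,.089); pts=np.array([proj(f,X+.021*np.array([np.cos(a),np.sin(a),0])) for a in np.linspace(0,6.28,40)],np.float32)
    print("42mm:",np.round(cv2.fitEllipse(pts)[1],2))
cv2.imwrite("pics/e.png",np.hstack([cv2.resize(crop(t,390,190,435,235,1),(390,390),interpolation=0),cv2.resize(crop(s,245,140,290,185,1),(390,390),interpolation=0)]))
E
python3 plan.py .504,.315,.09,150,2 .504,.3,.2,150,3 .484,-.147,.2,150,10
```

```text
80 [411.57 209.91] [16.64 17.07] [ 0.4845 -0.1472  0.089 ] [ 0.485  -0.1496  0.077 ]
110 [410.68 209.94] [17.86 20.36] [ 0.4844 -0.1452  0.089 ] [ 0.485  -0.1475  0.077 ]
140 [410.21 210.25] [19.6  21.87] [ 0.4837 -0.1441  0.089 ] [ 0.4842 -0.1464  0.077 ]
42mm: [18.03 18.32]
80 [263.94 158.16] [13.42 17.13] [ 0.4836 -0.1491  0.089 ] [ 0.4775 -0.1556  0.077 ]
110 [265.11 158.99] [16.88 20.39] [ 0.484  -0.1451  0.089 ] [ 0.4779 -0.1516  0.077 ]
140 [265.09 159.41] [18.35 21.42] [ 0.485  -0.1444  0.089 ] [ 0.479  -0.1509  0.077 ]
42mm: [13.93 17.32]
clk 4.42 pos [0.5059 0.3156 0.021 ] rpy [1.799e+02 1.000e-01 1.499e+02] F [-1.5 -2.4  8.2] w 0.0353 q [-0.24  0.84 -0.62  1.79  0.69  0.74 -0.18]
[[0.1, -0.1, -3.4, 0, 0, -0.0], [0.0, -0.0, -3.5, 0, 0, -0.1], [-0.2, -0.4, -3.7, 0, 0, 0.0], [-0.3, -0.5, -3.6, 0, 0, 0.0], [-0.2, -0.4, -3.7, 0, 0, 0.0]]
[[-2.1, -4.0, -0.0, 0, 0, 0.0], [-2.0, -3.9, -0.0, 0, 0, 0.0], [-2.1, -4.0, -0.0, 0, 0, 0.0], [-2.1, -4.0, -0.0, 0, 0, 0.0], [-2.0, -4.0, -0.0, 0, 0, 0.0]]
[[-2.1, -3.9, -0.0, 0, 0, 0.0], [-2.1, -4.0, -0.0, 0, 0, 0.0], [-2.0, -4.0, -0.0, 0, 0, 0.0], [-2.1, -4.0, -0.0, 0, 0, 0.0], [-2.1, -3.9, -0.0, 0, 0, 0.0]]
end [ 0.4845 -0.147   0.1997] [1.799e+02 1.000e-01 1.500e+02]
```

View pics/e.png

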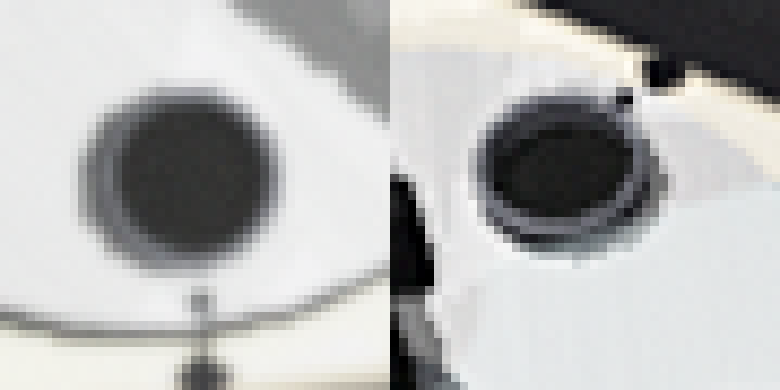

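Emit:
{"op": "servo_tool", "data": {"rows": [[[0,0,-3.4,0,0,0],[0,0,-3.5,0,0,0],[-0.2,-0.4,-3.7,0,0,0],[-0.3,-0.5,-3.6,0,0,0],[-0.2,-0.4,-3.7,0,0,0]]]}}

```text
clock: 5.05
position: [0.5047, 0.3003, 0.2007]
tool_rot: [3.141, 0.001, 2.617]
force: [0.2, 0.3, -0.7]
grip_width: 0.0348
```

Emit:
{"op": "servo_tool", "data": {"rows": [[[-2.1,-4.0,0,0,0,0],[-2.0,-3.9,0,0,0,0],[-2.1,-4.0,0,0,0,0],[-2.1,-4.0,0,0,0,0],[-2.0,-4.0,0,0,0,0]]]}}

```text
clock: 5.68
position: [0.494, 0.0753, 0.1994]
tool_rot: [3.141, 0.002, 2.617]
force: [1.2, -0.1, -0.7]
grip_width: 0.0348
```

Emit:
{"op": "servo_tool", "data": {"rows": [[[-2.1,-3.9,0,0,0,0],[-2.1,-4.0,0,0,0,0],[-2.0,-4.0,0,0,0,0],[-2.1,-4.0,0,0,0,0],[-2.1,-3.9,0,0,0,0]]]}}

```text
clock: 6.3
position: [0.4847, -0.1482, 0.1995]
tool_rot: [-3.141, 0.002, 2.617]
force: [0.5, 0.5, -0.7]
grip_width: 0.0348
```

```bash
python3 plan.py .484,-.1455,.2,150,1 .484,-.1455,.112,150,3
```

```text
clk 6.3 pos [ 0.4847 -0.1482  0.1995] rpy [-1.800e+02  1.000e-01  1.499e+02] F [ 0.5  0.5 -0.7] w 0.0348 q [ 0.76  0.47 -0.77  1.91  0.41  0.92  0.84]
[[0.2, 0.2, -0.1, 0, 0, -0.1], [0.0, 0.0, 2.9, 0, 0, 0.0], [0.0, 0.0, 3.0, 0, 0, 0.0], [0.0, 0.0, 2.9, 0, 0, 0.0]]
end [ 0.4841 -0.1456  0.1125] [-1.8e+02  1.0e-01  1.5e+02]
```

Emit:
{"op": "servo_tool", "data": {"rows": [[[0.2,0.2,0,0,0,0],[0,0,2.9,0,0,0],[0,0,3.0,0,0,0],[0,0,2.6,0,0,0],[0,0,0,0,0,0]]]}}

```text
clock: 6.92
position: [0.4835, -0.1429, 0.113]
tool_rot: [-3.141, -0.002, 2.618]
force: [0.3, -0.5, -0.6]
grip_width: 0.0355
```

```bash
python3 look.py 3; python3 plan.py .484,-.1455,.095,150,2
python3 - <<'E'
from h import *
s,t=load("scene3"),load("top3")
cv2.imwrite("pics/d3.png",np.hstack([crop(s,225,115,305,195,5),crop(t,370,165,450,245,5)]))
E
```

```text
clk 7.03 pos [ 0.4846 -0.1434  0.1145] rpy [1.8e+02 1.0e-01 1.5e+02] F [ 0.4 -0.8  0.3] w 0.0349 q [ 0.68  0.59 -0.69  1.99  0.54  0.75  0.72]
[[-0.0, -0.1, 1.0, 0, 0, -0.0], [-0.1, -0.1, 1.0, 0, 0, -0.0]]
end [ 0.4845 -0.1456  0.0945] [1.8e+02 1.0e-01 1.5e+02]
```

View pics/d3.png

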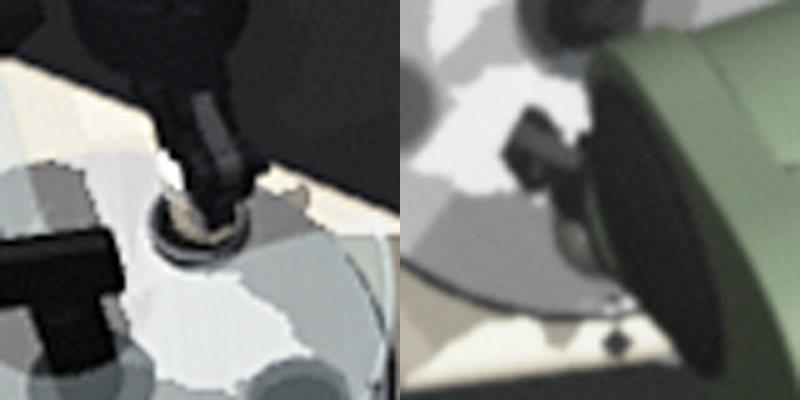

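Run:
```python
from h import *
s=load("scene3")
def ext(c,r,z):
    p=np.array([proj(s,[c[0]+r*np.cos(a),c[1]+r*np.sin(a),z]) for a in np.linspace(0,6.28,80)]); return ((np.r_[p.min(0),p.max(0)]-[225,115,225,115])+.5)*5
print("jar base at TCP",ext((.4846,-.1434),.018,.0965).round())
print("collar outer top",ext((.4842,-.1455),.025,.089).round())
im=crop(s,245,140,285,175,16); cv2.imwrite("pics/d4.png",im)
```

```text
jar base at TCP [166. 186. 240. 246.]
collar outer top [151. 181. 253. 265.]
```

View pics/d4.png

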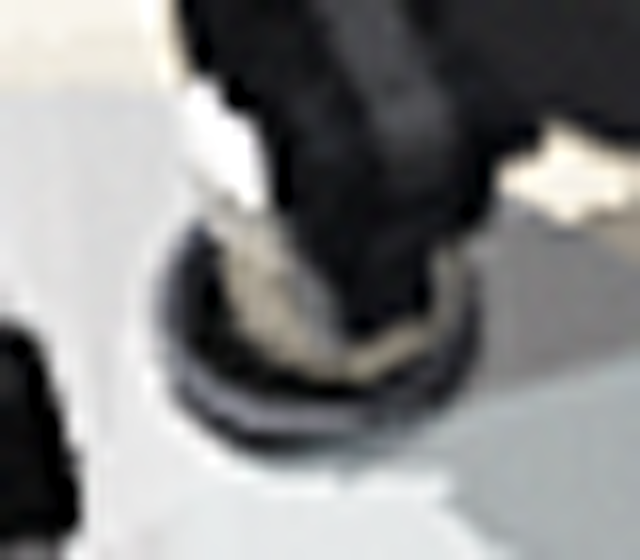

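Emit:
{"op": "servo_tool", "data": {"rows": [[[-0.3,-0.2,0.4,0,0,0],[0,0,0,0,0,0]]]}}

```text
clock: 7.28
position: [0.486, -0.1475, 0.1097]
tool_rot: [-3.142, 0.001, 2.616]
force: [-0.4, -0.1, -0.5]
grip_width: 0.035
```

```bash
python3 look.py 4; python3 plan.py .486,-.1468,.095,150,2
python3 - <<'E'
from h import *
s=load("scene4")
cv2.imwrite("pics/d5.png",crop(s,245,140,285,175,16))
E
```

```text
clk 7.38 pos [ 0.4858 -0.1472  0.1096] rpy [180.    0.  149.9] F [-0.1  0.  -0.8] w 0.035 q [ 0.68  0.6  -0.68  1.98  0.55  0.75  0.72]
[[0.0, 0.0, 0.7, 0, 0, -0.0], [0.0, 0.0, 0.8, 0, 0, -0.1]]
end [ 0.4858 -0.1472  0.0946] [180.   0. 150.]
```

View pics/d5.png

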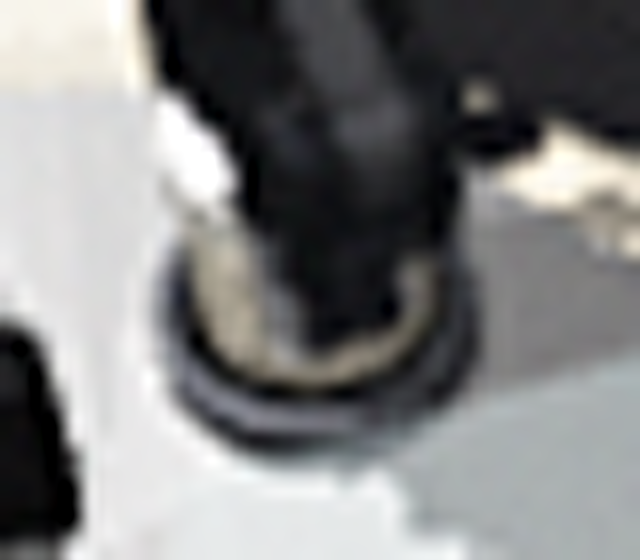

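Emit:
{"op": "servo_tool", "data": {"rows": [[[0,-0.1,0.4,0,0,0],[0,0,0.4,0,0,0],[0,0,0.3,0,0,0],[0,0,0,0,0,0]]]}}

```text
clock: 7.88
position: [0.4851, -0.1478, 0.098]
tool_rot: [-3.142, -0.001, 2.617]
force: [-0.3, 0.0, 0.2]
grip_width: 0.0351
```

```bash
python3 look.py 5; python3 plan.py .486,-.1475,.095,150,1
python3 - <<'E'
from h import *
s=load("scene5")
cv2.imwrite("pics/d6.png",crop(s,245,140,285,175,16))
E
```

```text
clk 7.97 pos [ 0.4852 -0.1479  0.0983] rpy [180.   -0.  149.9] F [ 0.1 -0.  -0.4] w 0.0352 q [ 0.67  0.61 -0.67  1.99  0.57  0.73  0.7 ]
[[-0.0, 0.1, 0.3, 0, 0, -0.1]]
end [ 0.4857 -0.147   0.0953] [180.  -0. 150.]
```

View pics/d6.png

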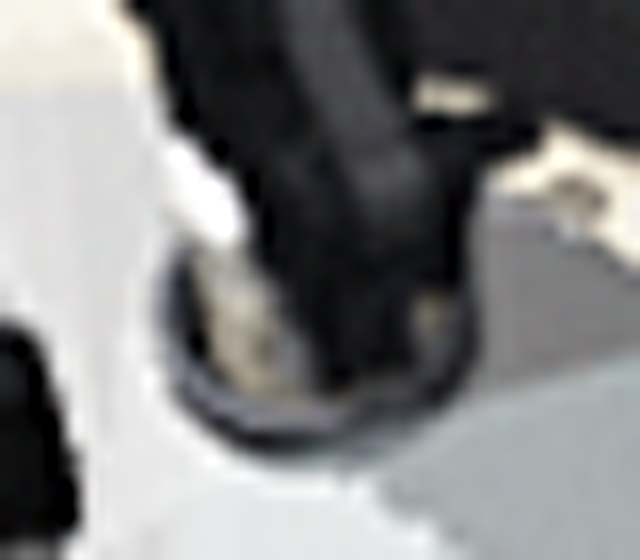

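Emit:
{"op": "servo_tool", "data": {"rows": [[[0,0,0.2,0,0,0],[0,0,0.1,0,0,0],[0,0,0,0,0,0]]]}}

```text
clock: 8.35
position: [0.4852, -0.1479, 0.0952]
tool_rot: [3.142, -0.0, 2.617]
force: [0.6, 0.3, -0.4]
grip_width: 0.0353
```

Emit:
{"op": "servo_tool", "data": {"rows": [[[0,0,0.1,0,0,0],[0,0,0,0,0,0]]]}}

```text
clock: 8.6
position: [0.4853, -0.148, 0.0949]
tool_rot: [-3.141, 0.001, 2.617]
force: [-5.6, -0.5, 16.0]
grip_width: 0.0352
```

Emit:
{"op": "servo_tool", "data": {"rows": [[[0,0,0,0,0,0],[0,0,0,0,0,0],[0,0,0,0,0,0]]], "grip": 0.4}}

```text
clock: 8.98
position: [0.4852, -0.1479, 0.0942]
tool_rot: [3.142, -0.0, 2.617]
force: [0.6, -0.5, 0.9]
grip_width: 0.0599
```

Emit:
{"op": "servo_tool", "data": {"rows": [[[0,0,-2.0,0,0,0],[0,0,-5.0,0,0,0],[0,0,-5.0,0,0,0],[0,0,-3.0,0,0,0]]]}}

```text
clock: 9.48
position: [0.4856, -0.1479, 0.2465]
tool_rot: [3.141, 0.002, 2.617]
force: [0.7, -0.6, -0.2]
grip_width: 0.0597
```

```bash
python3 look.py 6
python3 - <<'E'
from h import *
s,t=load("scene6"),load("top6")
cv2.imwrite("pics/d7.png",np.hstack([crop(s,220,100,300,180,5),crop(t,370,150,450,230,5)]))
E
python3 plan.py .584,-.136,.245,132,6
```

```text
clk 9.57 pos [ 0.4864 -0.1482  0.2471] rpy [180.    0.2 149.9] F [ 0.6  0.7 -0.2] w 0.0597 q [ 0.8   0.41 -0.81  1.86  0.35  1.02  0.89]
[[-1.3, 1.0, 0.0, 0, 0, 3.0], [-1.3, 1.1, 0.1, 0, 0, 3.0], [-1.2, 1.1, 0.0, 0, 0, 3.0], [-1.1, 1.2, 0.1, 0, 0, 3.0], [-1.1, 1.2, 0.0, 0, 0, 3.0]]
[[-1.0, 1.3, 0.0, 0, 0, 2.9]]
end [ 0.5843 -0.1361  0.2455] [179.9   0.2 132. ]
```

View pics/d7.png

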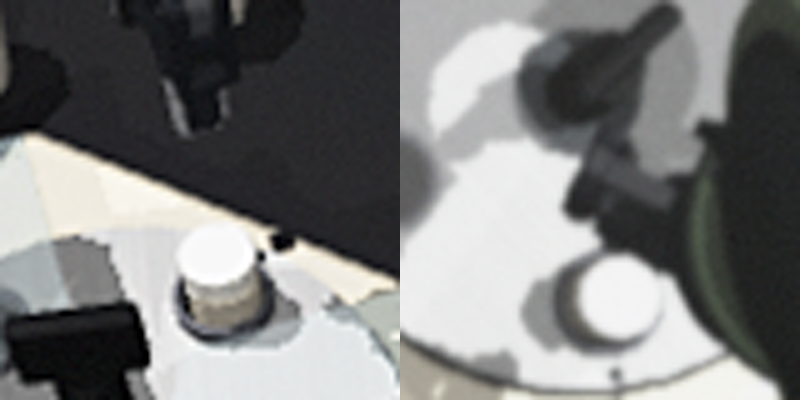

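Run:
```python
from h import *
s,t=load("scene0"),load("top0")
cv2.imwrite("pics/k.png",np.hstack([crop(s,215,150,260,200,8),crop(t,390,145,435,195,8)]))
for f in(s,t):
    for a in(-47.6,132.4):
        for sd in (-1,1):
            d=np.radians(a); c=np.array([.583+.029*np.cos(d)-sd*.0065*np.sin(d),-.1355+.029*np.sin(d)+sd*.0065*np.cos(d),.195]); print(proj(f,c).round(1),end=' ')
    print()
```

```text
[220.1 162.9] [220.3 167.9] [247.8 164.3] [247.4 159.4] 
[427.4 153.1] [423.  148.5] [402.7 167.2] [407.1 171.8]
```

View pics/k.png

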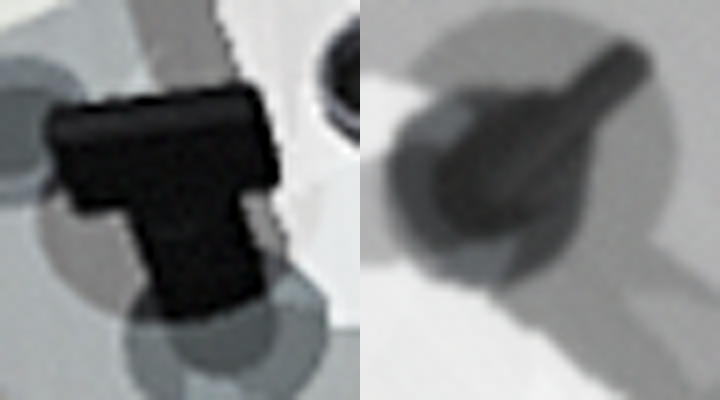

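```bash
python3 plan.py .583,-.1355,.235,132.4,4 .583,-.1355,.163,132.4,3
```

```text
clk 9.57 pos [ 0.4864 -0.1482  0.2471] rpy [180.    0.2 149.9] F [ 0.6  0.7 -0.2] w 0.0597 q [ 0.8   0.41 -0.81  1.86  0.35  1.02  0.89]
[[-1.9, 1.5, 0.3, 0, 0, 4.4], [-1.8, 1.6, 0.3, 0, 0, 4.4], [-1.7, 1.8, 0.3, 0, 0, 4.4], [-1.6, 1.9, 0.3, 0, 0, 4.3], [0.0, -0.0, 2.4, 0, 0, 0.0]]
[[0.0, -0.0, 2.4, 0, 0, 0.0], [0.1, -0.0, 2.4, 0, 0, 0.0]]
end [ 0.5831 -0.135   0.1635] [179.9   0.2 132.4]
```

Emit:
{"op": "servo_tool", "data": {"rows": [[[-1.9,1.5,0.3,0,0,4.4],[-1.8,1.6,0.3,0,0,4.4],[-1.7,1.8,0.3,0,0,4.4],[-1.6,1.9,0.3,0,0,4.3],[0,0,0,0,0,0]]]}}

```text
clock: 10.2
position: [0.5829, -0.1344, 0.2309]
tool_rot: [-3.141, -0.002, 2.312]
force: [-0.6, 0.5, 0.1]
grip_width: 0.0596
```

```bash
python3 look.py 7; python3 plan.py .583,-.1355,.163,132.4,3
python3 - <<'E'
from h import *
s,t=load("scene7"),load("top7")
cv2.imwrite("pics/d8.png",np.hstack([crop(s,200,100,280,180,5),crop(t,370,130,450,210,5)]))
E
```

```text
clk 10.3 pos [ 0.5817 -0.1351  0.2315] rpy [-1.800e+02 -1.000e-01  1.325e+02] F [-0.7 -0.4  0.2] w 0.06 q [ 0.6   0.55 -0.69  1.65  0.39  1.08  0.54]
[[-0.0, 0.0, 2.3, 0, 0, 0.0], [-0.1, 0.0, 2.3, 0, 0, 0.1], [-0.0, 0.1, 2.3, 0, 0, 0.0]]
end [ 0.583  -0.1351  0.1625] [-1.800e+02 -1.000e-01  1.324e+02]
```

View pics/d8.png

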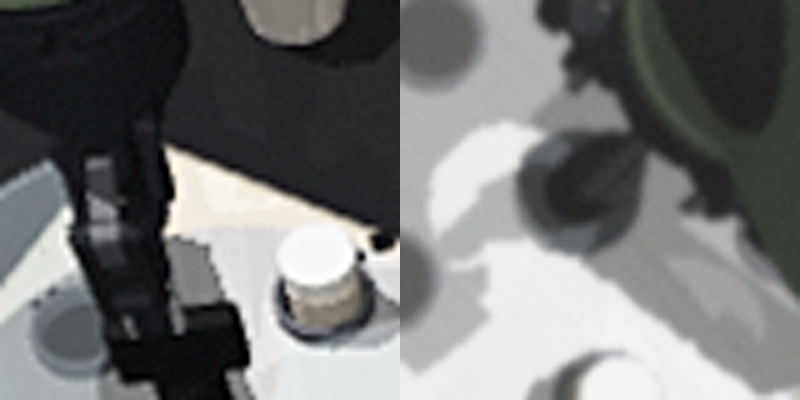

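Emit:
{"op": "servo_tool", "data": {"rows": [[[-0.1,0.1,2.3,0,0,0],[0,0,2.3,0,0,0],[0,0,2.3,0,0,0],[0,0,0,0,0,0]]]}}

```text
clock: 10.8
position: [0.5823, -0.1356, 0.1622]
tool_rot: [-3.14, -0.002, 2.312]
force: [-0.2, 0.6, 0.2]
grip_width: 0.0596
```

Emit:
{"op": "servo_tool", "data": {"rows": [[[0,0,0,0,0,0],[0,0,0,0,0,0],[0,0,0,0,0,0],[0,0,0,0,0,0],[0,0,0,0,0,0]]], "grip": -1, "squeeze": 60}}

```text
clock: 11.42
position: [0.5822, -0.1372, 0.1642]
tool_rot: [-3.138, 0.001, 2.31]
force: [-16.2, -7.6, 17.5]
grip_width: 0.0122
```

```bash
python3 -c "
from workcell import bot
o=bot.observe()
print({k:o[k].round(3) if hasattr(o[k],'round') else o[k] for k in o})"
```

```text
{'clock': 11.425, 'qpos': array([ 0.572,  0.63 , -0.651,  1.711,  0.455,  0.959,  0.485]), 'qd': array([-0.   ,  0.001, -0.002, -0.001,  0.002, -0.001,  0.001]), 'joint_efforts': array([ -6.587, -83.801, -16.78 , -34.246,  -1.009,  -5.265,  -0.263]), 'position': array([ 0.582, -0.137,  0.164]), 'tool_rot': array([-3.138e+00,  1.000e-03,  2.310e+00]), 'force': array([-16.159,  -7.628,  17.481]), 'moment': array([-1.583,  3.188,  0.277]), 'grip_width': 0.012180177494203127}
```

Emit:
{"op": "servo_tool", "data": {"rows": [[[0,-0.2,-0.2,0,0,0],[0,0,0,0,0,0]]]}}

```text
clock: 11.68
position: [0.5821, -0.1372, 0.1644]
tool_rot: [-3.142, -0.0, 2.311]
force: [8.7, -2.5, -23.8]
grip_width: 0.0118
```

Emit:
{"op": "servo_tool", "data": {"rows": [[[0,0.1,0.1,0,0,0],[0,0,0,0,0,2],[0,0,0,0,0,4],[0,0,0,0,0,4],[0,0,0,0,0,4]]]}}

```text
clock: 12.3
position: [0.5822, -0.1372, 0.1643]
tool_rot: [-3.14, 0.001, 2.064]
force: [-3.2, -6.3, -5.3]
grip_width: 0.0123
```

Forces are low and the tool turns on the axis, so I'll continue.

Emit:
{"op": "servo_tool", "data": {"rows": [[[0,0,0,0,0,5],[0,0,0,0,0,5],[0,0,0,0,0,5],[0,0,0,0,0,5],[0,0,0,0,0,5]]]}}

```text
clock: 12.92
position: [0.5823, -0.1371, 0.1643]
tool_rot: [-3.141, 0.001, 1.627]
force: [-1.5, -6.2, -6.4]
grip_width: 0.0121
```

Emit:
{"op": "servo_tool", "data": {"rows": [[[0,0,0,0,0,5],[0,0,0,0,0,5],[0,0,0,0,0,5],[0,0,0,0,0,5]]]}}

```text
clock: 13.42
position: [0.5825, -0.1371, 0.1643]
tool_rot: [-3.141, 0.001, 1.278]
force: [-0.2, -7.0, -7.3]
grip_width: 0.0118
```

Emit:
{"op": "servo_tool", "data": {"rows": [[[0,0,0,0,0,5],[0,0,0,0,0,4],[0,0,0,0,0,3],[0,0,0,0,0,0],[0,0,0,0,0,0]]]}}

```text
clock: 14.05
position: [0.5826, -0.1371, 0.1643]
tool_rot: [3.141, 0.001, 1.071]
force: [0.0, -6.3, -7.1]
grip_width: 0.0121
```

```bash
python3 look.py 8; python3 plan.py .583,-.1355,.163,60.4,3
python3 - <<'E'
from h import *
s,t=load("scene8"),load("top8")
cv2.imwrite("pics/d9.png",np.hstack([crop(s,200,100,300,200,4),crop(t,360,150,460,250,4)]))
E
```

```text
clk 14.15 pos [ 0.5826 -0.1371  0.1643] rpy [1.80e+02 1.00e-01 6.14e+01] F [ 0.7 -7.  -7.6] w 0.0121 q [ 0.37  0.57 -0.35  1.72  0.24  0.89 -0.58]
[[0.1, -0.0, 0.0, 0, 0, 0.3], [0.0, -0.0, 0.1, 0, 0, 0.3], [0.1, -0.0, 0.0, 0, 0, 0.4]]
end [ 0.5835 -0.1354  0.1633] [1.80e+02 1.00e-01 6.04e+01]
```

View pics/d9.png

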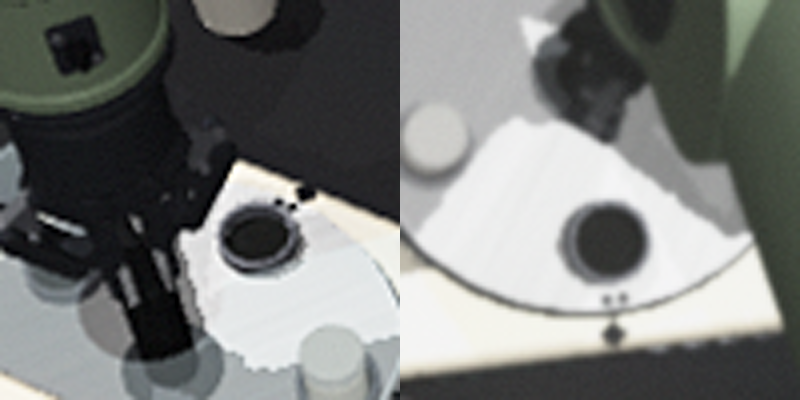

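Run:
```python
from h import *
t=load("top8");s=load("scene8")
c=lambda x,y:(x/4+360-.4-100,y/4+150-.4); d=lambda x,y:(x/4+200-.4,y/4+100-.4)
for ax in((.583,-.1355),(.5825,-.137)):
  for n,u,v,z in(("dots",(614.5,298.5),(285.5,205.5),.077),("dia",(614,334),(305,192),.064),("p2rim",(607,242),(259,238),.089)):
    for f,w in((t,c(*u)),(s,d(*v))):
        p=plane(f,*w,z)[:2]; q=p-ax; print(n,p.round(4),np.degrees(np.arctan2(q[1],q[0])).round(2),np.linalg.norm(q).round(4))
```

```text
dots [ 0.4516 -0.1528] -172.49 0.1326
dots [ 0.4503 -0.1544] -171.9 0.1341
dia [ 0.4308 -0.1547] -172.8 0.1534
dia [ 0.4279 -0.1575] -171.92 0.1567
p2rim [ 0.484  -0.1467] -173.53 0.0996
p2rim [ 0.4853 -0.1465] -173.59 0.0984
dots [ 0.4516 -0.1528] -173.11 0.1319
dots [ 0.4503 -0.1544] -172.51 0.1334
dia [ 0.4308 -0.1547] -173.33 0.1528
dia [ 0.4279 -0.1575] -172.44 0.156
p2rim [ 0.484  -0.1467] -174.36 0.0989
p2rim [ 0.4853 -0.1465] -174.43 0.0977
```

Emit:
{"op": "servo_tool", "data": {"rows": [[[0,0,0,0,0,0],[0,0,0,0,0,0],[0,0,0,0,0,0]]], "grip": 0.4, "squeeze": 30}}

```text
clock: 14.52
position: [0.5831, -0.1358, 0.1646]
tool_rot: [3.141, -0.0, 1.072]
force: [-0.9, -0.9, 0.2]
grip_width: 0.0598
```

Emit:
{"op": "servo_tool", "data": {"rows": [[[0,0,-1.0,0,0,0],[0,0,-4.0,0,0,0],[0,0,-4.0,0,0,0],[0,0,0,0,0,0]]]}}

```text
clock: 15.02
position: [0.5843, -0.136, 0.2579]
tool_rot: [3.137, -0.002, 1.072]
force: [0.1, 0.3, 0.3]
grip_width: 0.0594
```

```bash
python3 plan.py .593,.292,.2,150,10 .593,.292,.13,150,3
```

```text
clk 15.03 pos [ 0.5843 -0.136   0.2579] rpy [ 1.797e+02 -1.000e-01  6.140e+01] F [0.1 0.3 0.3] w 0.0594 q [ 0.39  0.47 -0.37  1.63  0.19  1.07 -0.53]
[[3.8, -2.0, 0.6, 0, 0, -8.9], [4.1, -1.3, 0.6, 0, 0, -8.9], [4.2, -0.8, 0.5, 0, 0, -8.8], [4.3, -0.0, 0.6, 0, 0, -8.9], [4.2, 0.6, 0.6, 0, 0, -8.8]]
[[4.1, 1.2, 0.6, 0, 0, -8.9], [3.9, 1.9, 0.5, 0, 0, -8.8], [3.5, 2.4, 0.6, 0, 0, -8.9], [3.1, 2.9, 0.6, 0, 0, -8.8], [2.6, 3.4, 0.6, 0, 0, -8.9]]
[[0.0, 0.0, 2.3, 0, 0, 0.0], [0.0, 0.0, 2.3, 0, 0, 0.0], [0.0, 0.0, 2.4, 0, 0, 0.0]]
end [0.5934 0.2917 0.1296] [179.9   0.3 150. ]
```

Emit:
{"op": "servo_tool", "data": {"rows": [[[3.8,-2.0,0.6,0,0,-8.9],[4.1,-1.3,0.6,0,0,-8.9],[4.2,-0.8,0.5,0,0,-8.8],[4.3,0,0.6,0,0,-8.9],[4.2,0.6,0.6,0,0,-8.8]]]}}

```text
clock: 15.65
position: [0.5872, 0.0794, 0.225]
tool_rot: [-3.141, -0.0, 1.85]
force: [-0.1, -0.5, -0.3]
grip_width: 0.0596
```

Emit:
{"op": "servo_tool", "data": {"rows": [[[4.1,1.2,0.6,0,0,-8.9],[3.9,1.9,0.5,0,0,-8.8],[3.5,2.4,0.6,0,0,-8.9],[3.1,2.9,0.6,0,0,-8.8],[2.6,3.4,0.6,0,0,-8.9]]]}}

```text
clock: 16.27
position: [0.5911, 0.293, 0.1959]
tool_rot: [-3.141, -0.0, 2.623]
force: [0.4, 0.7, -0.2]
grip_width: 0.0595
```

Emit:
{"op": "servo_tool", "data": {"rows": [[[0,0,2.3,0,0,0],[0,0,2.3,0,0,0],[0,0,2.4,0,0,0],[0,0,0,0,0,0]]]}}

```text
clock: 16.77
position: [0.5904, 0.2913, 0.1247]
tool_rot: [-3.139, -0.002, 2.619]
force: [0.2, -0.4, 0.1]
grip_width: 0.0599
```

```bash
python3 look.py 9; python3 plan.py .593,.292,.13,150,1 .593,.292,.03,150,4
python3 - <<'E'
from h import *
s,t=load("scene9"),load("top9")
cv2.imwrite("pics/d10.png",np.hstack([crop(s,330,210,460,340,3),crop(t,190,120,320,250,3)]))
E
```

```text
clk 16.88 pos [0.5914 0.2921 0.1269] rpy [180.  -0. 150.] F [ 0.3 -0.  -0.2] w 0.0597 q [-0.12  0.78 -0.7   1.56  0.57  1.01  0.06]
[[-0.1, 0.1, -0.3, 0, 0, 0.0], [-0.0, -0.0, 2.5, 0, 0, 0.0], [-0.0, -0.0, 2.5, 0, 0, 0.0], [-0.0, -0.0, 2.5, 0, 0, 0.0], [-0.0, -0.0, 2.5, 0, 0, 0.0]]
end [0.5928 0.2925 0.0299] [180.  -0. 150.]
```

View pics/d10.png

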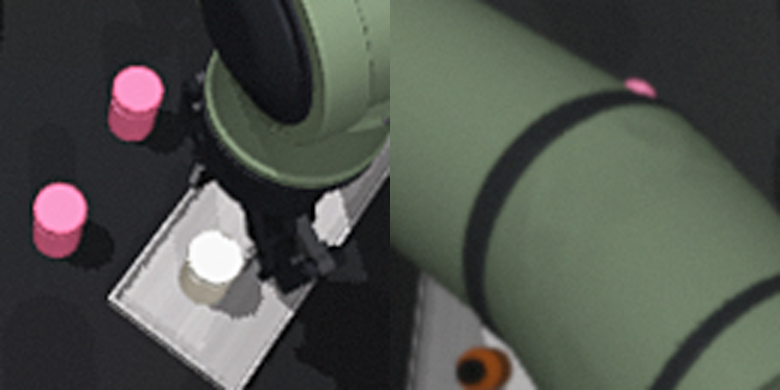

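Emit:
{"op": "servo_tool", "data": {"rows": [[[0,0.1,2.2,0,0,0],[0,0,2.5,0,0,0],[0,0,2.5,0,0,0],[0,0,2.4,0,0,0],[0,0,0,0,0,0]]]}}

```text
clock: 17.5
position: [0.5908, 0.2923, 0.0283]
tool_rot: [-3.139, -0.002, 2.619]
force: [0.4, 0.3, -0.1]
grip_width: 0.0594
```

Emit:
{"op": "servo_tool", "data": {"rows": [[[0,0,0,0,0,0],[0,0,0,0,0,0],[0,0,0,0,0,0],[0,0,0,0,0,0]]], "grip": -1, "squeeze": 30}}

```text
clock: 18.0
position: [0.5923, 0.293, 0.0313]
tool_rot: [3.14, 0.001, 2.618]
force: [-1.4, -0.7, 7.8]
grip_width: 0.035
```

```bash
python3 plan.py .593,.293,.11,150,2 .57,.2,.22,150,3 .487,-.147,.22,150,9
```

```text
clk 18.0 pos [0.5923 0.293  0.0313] rpy [179.9   0.  150. ] F [-1.4 -0.7  7.8] w 0.035 q [-0.16  0.9  -0.63  1.6   0.66  0.86 -0.  ]
[[-0.0, 0.0, -3.9, 0, 0, 0.0], [-0.1, 0.0, -4.0, 0, 0, 0.0], [-0.9, -3.0, -3.7, 0, 0, 0.0], [-0.9, -3.1, -3.6, 0, 0, 0.0], [-0.8, -3.0, -3.7, 0, 0, 0.0]]
[[-1.1, -3.8, -0.0, 0, 0, 0.0], [-1.2, -3.8, -0.0, 0, 0, 0.0], [-1.1, -3.8, -0.0, 0, 0, 0.0], [-1.1, -3.8, -0.0, 0, 0, 0.0], [-1.2, -3.8, -0.0, 0, 0, 0.0]]
[[-1.1, -3.8, -0.0, 0, 0, 0.0], [-1.1, -3.8, -0.0, 0, 0, 0.0], [-1.1, -3.8, -0.0, 0, 0, 0.0], [-1.2, -3.9, -0.0, 0, 0, 0.0]]
end [ 0.487  -0.1475  0.2198] [179.9   0.  150. ]
```

Emit:
{"op": "servo_tool", "data": {"rows": [[[0,0,-3.9,0,0,0],[0,0,-4.0,0,0,0],[-0.9,-3.0,-3.7,0,0,0],[-0.9,-3.1,-3.6,0,0,0],[-0.8,-3.0,-3.7,0,0,0]]]}}

```text
clock: 18.62
position: [0.5685, 0.1997, 0.2206]
tool_rot: [-3.141, 0.0, 2.618]
force: [0.4, -0.2, -1.3]
grip_width: 0.035
```

Emit:
{"op": "servo_tool", "data": {"rows": [[[-1.1,-3.8,0,0,0,0],[-1.2,-3.8,0,0,0,0],[-1.1,-3.8,0,0,0,0],[-1.1,-3.8,0,0,0,0],[-1.2,-3.8,0,0,0,0]]]}}

```text
clock: 19.25
position: [0.5229, 0.0065, 0.2197]
tool_rot: [-3.141, 0.001, 2.619]
force: [0.3, -0.7, -1.0]
grip_width: 0.0352
```

Emit:
{"op": "servo_tool", "data": {"rows": [[[-1.1,-3.8,0,0,0,0],[-1.1,-3.8,0,0,0,0],[-1.1,-3.8,0,0,0,0],[-1.2,-3.9,0,0,0,0],[0,0,0,0,0,0]]]}}

```text
clock: 19.88
position: [0.485, -0.1502, 0.2193]
tool_rot: [-3.14, 0.0, 2.614]
force: [1.9, 0.9, -0.7]
grip_width: 0.0349
```

```bash
python3 plan.py .4853,-.1475,.22,150,1 .4853,-.1475,.122,150,3
```

```text
clk 19.88 pos [ 0.485  -0.1502  0.2193] rpy [-179.9    0.   149.8] F [ 1.9  0.9 -0.7] w 0.0349 q [ 0.78  0.45 -0.79  1.89  0.38  0.97  0.86]
[[0.1, 0.3, -0.1, 0, 0, -0.2], [0.0, -0.0, 3.3, 0, 0, -0.0], [0.0, -0.0, 3.3, 0, 0, -0.0], [0.0, -0.0, 3.2, 0, 0, -0.0]]
end [ 0.4856 -0.1473  0.1223] [-179.9    0.   150. ]
```

Emit:
{"op": "servo_tool", "data": {"rows": [[[0,0,3.3,0,0,0],[0,0,3.3,0,0,0],[0,0,3.0,0,0,0],[0,0,0,0,0,0],[0,0,0,0,0,0]]]}}

```text
clock: 20.5
position: [0.4865, -0.1468, 0.1245]
tool_rot: [3.141, 0.001, 2.619]
force: [-0.0, 0.3, -0.9]
grip_width: 0.0351
```

```bash
python3 look.py 10; python3 plan.py .4853,-.1475,.12,150,1
python3 - <<'E'
from h import *
s=load("scene10")
cv2.imwrite("pics/d11.png",crop(s,245,140,285,175,16))
E
```

```text
clk 20.6 pos [ 0.4866 -0.1472  0.1246] rpy [1.8e+02 1.0e-01 1.5e+02] F [ 0.3  0.4 -0.7] w 0.0351 q [ 0.7   0.58 -0.71  1.97  0.53  0.78  0.74]
[[0.1, -0.1, 0.5, 0, 0, 0.0]]
end [ 0.4852 -0.1476  0.1196] [1.8e+02 1.0e-01 1.5e+02]
```

View pics/d11.png

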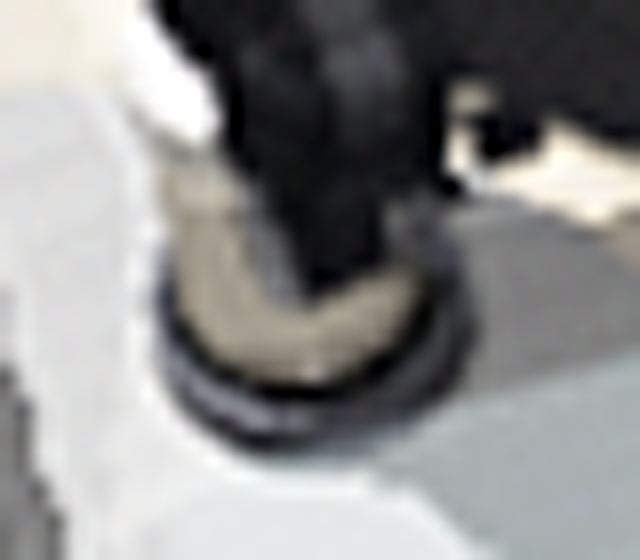

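Emit:
{"op": "servo_tool", "data": {"rows": [[[0.3,-0.2,0.3,0,0,0],[0,0,0,0,0,0],[0,0,0,0,0,0]]]}}

```text
clock: 20.98
position: [0.4823, -0.1476, 0.1205]
tool_rot: [-3.142, 0.0, 2.618]
force: [-0.5, -0.2, -0.7]
grip_width: 0.035
```

```bash
python3 look.py 11; python3 plan.py .4853,-.1475,.12,150,1
python3 - <<'E'
from h import *
s=load("scene11")
cv2.imwrite("pics/d12.png",crop(s,245,140,285,175,16))
E
```

```text
clk 21.07 pos [ 0.4824 -0.1475  0.1204] rpy [180.   0. 150.] F [ 0.1 -0.4 -0.9] w 0.0354 q [ 0.7   0.58 -0.7   1.99  0.53  0.77  0.73]
[[-0.3, 0.1, 0.0, 0, 0, 0.0]]
end [ 0.4855 -0.1481  0.1204] [180.   0. 150.]
```

View pics/d12.png

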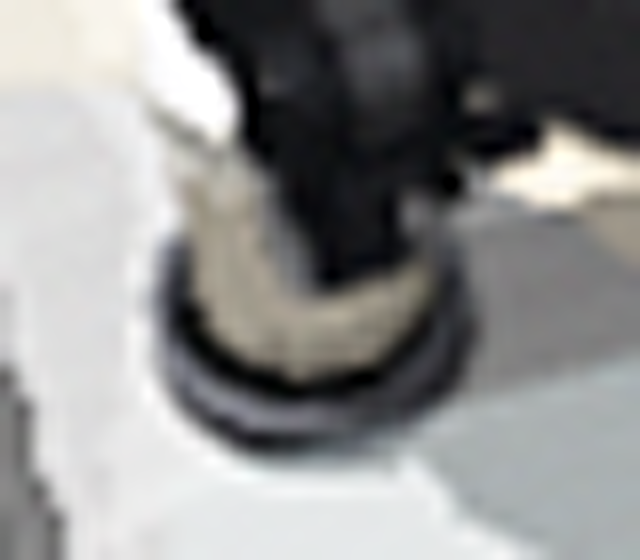

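Emit:
{"op": "servo_tool", "data": {"rows": [[[0,0,0.4,0,0,0],[0,0,0.4,0,0,0],[0,0,0.4,0,0,0],[0,0,0.2,0,0,0],[0,0,0,0,0,0]]]}}

```text
clock: 21.7
position: [0.4822, -0.1474, 0.1061]
tool_rot: [3.142, -0.0, 2.619]
force: [-0.5, 0.2, -0.6]
grip_width: 0.035
```

Emit:
{"op": "servo_tool", "data": {"rows": [[[0,0,0.1,0,0,0],[0,0,0,0,0,0]]]}}

```text
clock: 21.95
position: [0.4823, -0.1475, 0.1053]
tool_rot: [3.142, 0.0, 2.619]
force: [-0.2, 0.0, -1.1]
grip_width: 0.0354
```

Emit:
{"op": "servo_tool", "data": {"rows": [[[0,0,0.1,0,0,0],[0,0,0,0,0,0]]]}}

```text
clock: 22.2
position: [0.4825, -0.1475, 0.1051]
tool_rot: [-3.141, 0.001, 2.618]
force: [-6.1, 0.8, 18.6]
grip_width: 0.0353
```

On the floor at the expected height (TCP 0.105). Releasing and backing off.

Emit:
{"op": "servo_tool", "data": {"rows": [[[0,0,0,0,0,0],[0,0,0,0,0,0],[0,0,0,0,0,0]]], "grip": 0.4}}

```text
clock: 22.58
position: [0.4823, -0.1474, 0.1042]
tool_rot: [3.142, -0.0, 2.619]
force: [-0.5, -0.0, -0.3]
grip_width: 0.0599
```

Emit:
{"op": "servo_tool", "data": {"rows": [[[0,0,-2.0,0,0,0],[0,0,-4.0,0,0,0],[0,0,-5.0,0,0,0],[0,0,-5.0,0,0,0],[0,0,0,0,0,0]]]}}

```text
clock: 23.2
position: [0.4836, -0.1476, 0.2674]
tool_rot: [3.141, 0.005, 2.618]
force: [-0.9, 0.4, 0.0]
grip_width: 0.0602
```

```bash
python3 plan.py .45,.15,.3,120,7
```

```text
clk 23.2 pos [ 0.4836 -0.1476  0.2674] rpy [180.    0.3 150. ] F [-0.9  0.4  0. ] w 0.0602 q [ 0.82  0.38 -0.83  1.84  0.33  1.05  0.91]
[[2.5, 3.4, -0.5, 0, 0, 4.3], [2.8, 3.3, -0.5, 0, 0, 4.3], [3.1, 3.0, -0.4, 0, 0, 4.3], [3.2, 2.8, -0.5, 0, 0, 4.3], [3.4, 2.5, -0.5, 0, 0, 4.3]]
[[3.7, 2.3, -0.5, 0, 0, 4.3], [3.8, 2.0, -0.4, 0, 0, 4.2]]
end [0.4497 0.1504 0.2996] [179.8   0.2 120. ]
```

Emit:
{"op": "servo_tool", "data": {"rows": [[[2.5,3.4,-0.5,0,0,4.3],[2.8,3.3,-0.5,0,0,4.3],[3.1,3.0,-0.4,0,0,4.3],[3.2,2.8,-0.5,0,0,4.3],[3.4,2.5,-0.5,0,0,4.3]]]}}

```text
clock: 23.82
position: [0.4578, 0.0657, 0.2878]
tool_rot: [-3.141, -0.0, 2.241]
force: [0.3, -0.6, 0.1]
grip_width: 0.0599
```

Emit:
{"op": "servo_tool", "data": {"rows": [[[3.7,2.3,-0.5,0,0,4.3],[3.8,2.0,-0.4,0,0,4.2],[0,0,0,0,0,0],[0,0,0,0,0,0]]]}}

```text
clock: 24.32
position: [0.4483, 0.15, 0.2966]
tool_rot: [-3.14, -0.0, 2.096]
force: [-0.2, -0.1, 0.4]
grip_width: 0.0595
```

```bash
python3 look.py 12
python3 - <<'E'
from h import *
s,t=load("scene12"),load("top12")
cv2.imwrite("pics/d13.png",np.hstack([crop(s,190,110,320,240,3),crop(t,350,120,480,250,3)]))
E
```

```text
(no output)
```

View pics/d13.png

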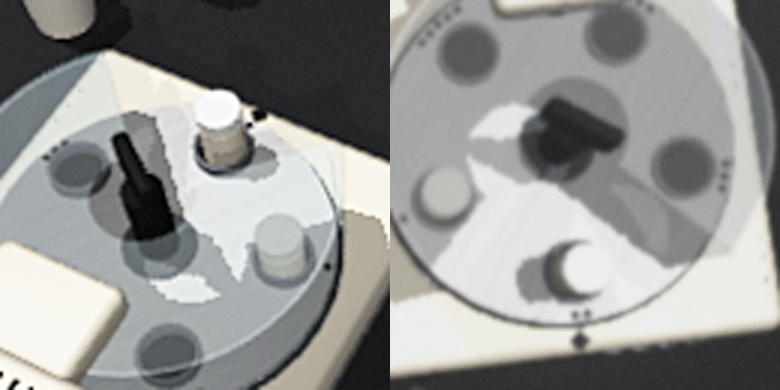

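View pics/scene12.png

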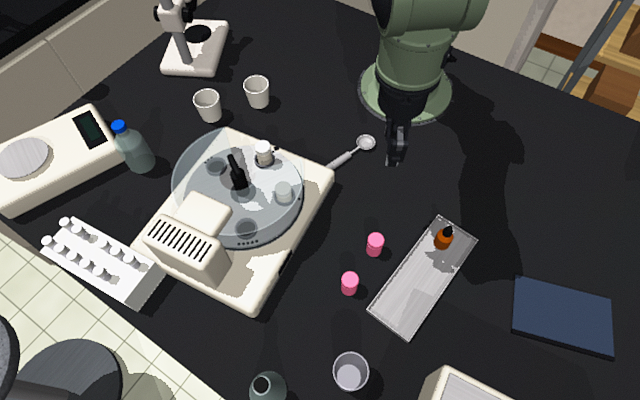

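The final pictures show the tall jar upright in pocket 2 at scene (263,152). The two dots line up with the diamond at top (543,233). The short jar is in pocket 1 under the cover at scene (284,192), and the dropper is still at (443,237).

Run:
```python
from m import *
from workcell import bot
s,t=load("scene12"),load("top12")
S=blobs(s,(0,0,235),(180,25,255),(252,136,276,152)); T=blobs(t,(0,0,240),(180,25,255),(404,198,426,220))
print(S,T)
if S and T:
    a=max(S,key=lambda x:x[1][4]);b=max(T,key=lambda x:x[1][4]); print(tri(s,a[0],t,b[0]))
print(bot.job_done(), bot.observe()["clock"])
```

```text
[(array([260.19, 145.06]), array([252, 138,  18,  14, 170], dtype=int32))] []
the job is handed in; nothing more can be done
the job is handed in; nothing more can be done
```

Both jars are loaded in run order and the job is handed in, at about 24.4 s on the robot clock.

I stood the short jar in pocket 1 first. I then turned the wheel 71° clockwise by the knob to bring pocket 2 to the opening, and stood the tall jar in it. Each jar was lowered until the wrist felt the pocket floor (16–19 N, at the expected height) before I let go.

**Last checks:**
- **Jars:** in both cameras the tall jar stands upright in the pocket 2 collar. The short jar stands in pocket 1 under the cover.
- **Wheel:** measured just after the turn, the two dots sat within about 0.6° of the diamond on the housing that I took to mark the middle of the opening. They still look aligned in the last pictures.
- **Bystanders:** the dropping bottle and the pink jars have not moved.
- **Robot:** the gripper is well clear of everything.
- **Forces:** the highest wrist force I read was about 25 N.

**Disagreed or failed:**
- Points found across the two cameras read about 3 mm too high against the known heights, so I used the known heights and lined each jar up visually over its collar.
- The jars sat 1–2 mm off centre along the pads when gripped, and I corrected for that before lowering them.
- A final numeric check of the tall jar's top height gave no result, because the colour mask found nothing in the top view. The upright check therefore rests on the pictures and the contact height.

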